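# Build the stacking jar set on the kitchen scale

### The job

Put the stoneware jar set together on the kitchen scale for weighing, one piece at a time: the large jar upright in the middle of the scale's pan, the medium jar in its mouth, the small jar in the medium one's mouth, and the wooden lid on top, each fully seated and upright. The pan is sprung and sinks as the pile grows, so set things down gently and never drive it to the bottom of its travel. Leave the shaker, the tumbler and the mug where they stand, and let go of everything at the end.

Things in the scene. Friction and masses are not known exactly. Their poses are not given: they have to be found in the camera images.
- jar_large_mid (a point): centre of the large jar (half-way up its axis, 26 mm above its underside): an open round sage-green stoneware jar, 66 mm across, 52 mm tall, straight sides, flat bottom without a foot, mouth 48 mm across; 0.2 to 0.35 kg. z is its axis, up
- jar_medium_mid (a point): medium jar's centre (half-way up, 26 mm above its underside): same ware, 52 mm tall: body 60 mm across, 46 mm tall, on a foot 41 mm across, 6 mm tall, that drops into the large jar's mouth (3.5 mm play all round) until the body rests on the rim. Own mouth 42 mm; 0.16 to 0.27 kg. Seated, 46 mm above the large jar's centre. Grip the body's upper part, to keep fingertips off the rim below. z: axis, up
- jar_small_mid (a point): small jar's centre (half-way up, 23 mm above its underside): same ware, 46 mm tall: body 54 mm across, 40 mm tall, on a foot 35 mm across, 6 mm tall, that drops into the medium jar's mouth (3.5 mm play all round) until the body rests on the rim. Own mouth 36 mm; 0.11 to 0.2 kg. Seated, 43 mm above the medium jar's centre. Grip the body's upper part. z: axis, up
- jar_lid_mid (a point): centre of the wooden lid (half-way up its axis, 18 mm above its underside), 36 mm tall in all: a plug 29 mm across and 6 mm tall below, then a disc 48 mm across and 8 mm thick, then a round knob 18 mm across and 22 mm tall to grip. The plug drops into the small jar's mouth with 3.5 mm play all round; about 0.06 kg. Seated, this point is 35 mm above the small jar's centre. z is its axis, up
- pan_top (a point): centre of the upper face of the kitchen scale's round flat steel pan, 148 mm across and 6 mm thick, without a rim; 66 mm above the worktop when empty; moves with the pan. The white scale under it is fixed to the worktop, round, 132 mm across, with a dial sticking out to its +x side. z is up
- pan (a joint): how far the scale's pan has sunk, in m: 0 empty, 0.025 at its lower stop. A damped spring of about 900 N/m carries it: 1.1 mm for every newton, about 6 to 10 mm under the whole jar set
- shaker: small steel pepper shaker, 32 mm across, 62 mm tall, standing among the jars; leave it alone. Origin: centre of its underside
- tumbler: green glass tumbler, 64 mm across, 85 mm tall, standing beyond the jars; leave it alone. Origin: centre of its underside
- mug: white mug, 80 mm across, 90 mm tall, handle at its +y side; leave it alone. Origin: centre of its underside
Things that resemble listed ones, but are neither listed nor needed, are in the scene too. Leave any orange look-alike of the part that bears jar_lid_mid alone.

How it is judged:
On the way, in this order (a step that is already met when the one before it is completed fails the run):
1. the large jar stands upright in the middle of the scale's pan, released (horizontal distance between jar_large_mid and pan_top below 0.02 m and z of jar_large_mid in the frame of pan_top between 0.022 and 0.029 m and angle between jar_large_mid's own z axis and vertical below 0.07 rad and linear speed of jar_large below 0.02 m/s and contact force between the fingers and jar_large below 0.1 N), for 0.2 s.
2. the medium jar is seated in the large jar's mouth, released (horizontal distance between jar_medium_mid and jar_large_mid below 0.006 m and z of jar_medium_mid in the frame of jar_large_mid between 0.042 and 0.049 m and angle between jar_medium_mid's own z axis and vertical below 0.07 rad and linear speed of jar_medium below 0.02 m/s and contact force between the fingers and jar_medium below 0.1 N), for 0.2 s.
3. the small jar is seated in the medium jar's mouth, released (horizontal distance between jar_small_mid and jar_medium_mid below 0.006 m and z of jar_small_mid in the frame of jar_medium_mid between 0.039 and 0.046 m and angle between jar_small_mid's own z axis and vertical below 0.07 rad and linear speed of jar_small below 0.02 m/s and contact force between the fingers and jar_small below 0.1 N), for 0.2 s.
4. the lid is seated in the small jar's mouth, released (horizontal distance between jar_lid_mid and jar_small_mid below 0.006 m and z of jar_lid_mid in the frame of jar_small_mid between 0.031 and 0.038 m and angle between jar_lid_mid's own z axis and vertical below 0.07 rad and linear speed of jar_lid below 0.02 m/s and contact force between the fingers and jar_lid below 0.1 N), for 0.2 s.
At the end, for the whole second after the job is handed in: The large jar stands upright within 20 mm of the pan's centre; medium jar, small jar and lid sit one in another above it, each centred within 6 mm of the piece below and down on its rim (height within +3/-4 mm), upright within 4 degrees, released and at rest, their weight on the sprung pan (all of step 1 and all of step 2 and all of step 3 and all of step 4 and velocity of joint pan between -0.01 and 0.01 m/s and value of joint pan above 0.003 m); the robot touches nothing.
It fails at once if the scale's pan is driven to the bottom of its travel (more than 22 of 25 mm: dropped or pressed too hard) (value of joint pan above 0.022 m).
It fails at once if the shaker is knocked out of its place (more than 25 mm) (distance of shaker from where it was at the start of the episode above 0.025 m).
It fails at once if the tumbler is knocked out of its place (more than 25 mm) (distance of tumbler from where it was at the start of the episode above 0.025 m).
It fails at once if the mug is knocked out of its place (more than 25 mm) (distance of mug from where it was at the start of the episode above 0.025 m).
It also fails if it takes over 115 s, if anything falls off the work surface, if the arm or the gripper's body presses on something with over 40 N, if the wrist force passes 120 N, or if a joint passes its speed limit or range.

### The arm

A 7-joint arm with a two-finger parallel gripper is mounted at the origin on the work surface. World frame = base frame: x ahead of the robot, y to its left, z up, the work surface at z = 0. Lengths are in m, angles in rad, forces in N, time in s.
With the tool pointing down it reaches from about 0.35 to 0.9 m from the base axis. Payload 8.1 kg.
Tool frame: the origin (TCP) lies at the centre of the arm's flange, where the gripper is bolted on; the fingertips stand 178 mm ahead of it and the grasp point (between the pads) lies 159 mm ahead of it; z points along the fingers, y is the line along which they close (so a half turn about z gives the same grasp; the last joint's range is limited). The gripper opens to 92 mm and grips with 3 to 60 N. Pads are 19 mm wide; open, the fingers measure 130 mm over their backs; the gripper's body (75 mm by 190 mm) begins 47 mm behind the grasp point.
Start: joints at [-1.39, 0.434, 0.025, 1.573, -0.012, 1.134, -0.075], TCP at [0.175, 0.6, 0.405] pointing down, gripper open.
Joint ranges: [-2.62, 2.62], [-0.44, 2.09], [-1.27, 1.32], [0.08, 2.57], [-1.32, 4.46], [0.12, 2], [-2.74, 2.74]. Speed limits (rad/s): [2.22, 2.22, 3.01, 3.01, 3.14, 3.14, 3.14].

### API

Orientations are given as a rotation vector (axis times angle).
In Python, from cell import arm gives the robot as it stands. The module is installed in compiled form; this text tells all that it offers.
- The arm moves only by the shell command python3 -m inch 'ROWS' [FORCE]. ROWS is text: rows parted by semicolons, each of 5 numbers parted by spaces: the shift along the tool's x, y, z in m, then the turn about the tool's z in rad, then the finger opening in m, from 0 to 0.0918. In form: x y z roll fingers; .... A call has 1 to 5 rows; each row is the pose to reach, as a shift and turn from the pose commanded when the call began, along the tool's axes at that moment; what a row does not reach only later rows make up. A row lasts 1/10 s, in which the tool goes at most 50 mm and 8.59 degrees, less where a joint would pass 70% of its speed; a pose out of reach is approached as far as the arm can. A call with a gripper value outside its range is refused whole. The fingers move at their own pace and stop on an object; FORCE is the grip in N (left out, the last holds). Time passes only in rows, so rows that repeat a pose let the fingers close. It gives the time, the measured TCP pose, the force, the opening and the grip force at its end, in the units of the state.
- arm.observe(): the state, without advancing time (a new reading comes with each control period).
- arm.get_image(name): name is "scene" or "top" or "wrist"; returns the picture (384x512x3 uint8, red, green, blue); there is no depth.
- arm.get_calibration(name): a dict with "intrinsics" (3x3 intrinsics, pixels), "pose" (4x4, takes a point from camera to world coordinates). Camera axes: x right, y up, looking along -z (the intrinsics and any distortion apply to the point x, -y, -z); pixel columns grow to the right and rows downward; lengths in m; the calibration is good to about 2 mm. The wrist camera is an equidistant fisheye: a pixel r from the principal point sees the ray r / f radians off the axis. A picture is of the moment at which its call begins: read the wrist's pose just before it. get_calibration takes no time and is no camera call; for the wrist camera it gives the pose at the moment of the call.
- arm.sign_off(): hands the job in; it is judged then, once.
Trained networks look in the newest picture that a camera, given by its name, has taken for a name from the list of things; names that differ only in an ending like _2 or _b are one class to them, and where a whole thing is asked for, a point or a joint stands for the part that bears it (a point fixed in the world has none). Each returns a list of dicts, best first, with "conf" (0 to 1); they miss things now and then, are a little off and sometimes report something else, mostly with a low value. They report only what shows in the picture. A call takes as long as a camera call. They do not tell look-alikes from the thing itself.
- arm.look_for(camera, query): "point" ([row, column] in pixels, amid what is visible of it).
- arm.silhouettes(camera, query): "region" (384x512 bool, what is visible of it) and "point" ([row, column] in pixels, amid what is visible of it).
- arm.place_of(camera, query): "point" ([row, column] in pixels: a listed point, or the origin of a listed thing).
The state is a dict: "clock": time; "joints": joint angles; "dq": joint speeds; "joint_efforts": joint torques, N m; "position": TCP position; "ee_rot": TCP orientation; "force": force on the tool from outside, world axes, zero at the start; "ft_torque": the same for the moment, N m; "width": opening from 0.0 (shut) to 1.0 (fully open); "gripper_force": force on a finger pad.
Only numpy, scipy, OpenCV 4.12 (cv2) and the standard library are available. Lean on these libraries where they do the work, as an engineer would, in place of code of your own. Each camera call takes 0.05 s, during which the arm holds its last target. There are 200 camera calls.

## Working session

There is one attempt and no reset: what is moved stays moved. The work goes in short steps, Python scripts to look and compute and a shell command to move; the robot and the scene stay as the last step left them, time stands still between calls to the robot, and variables do not carry over. Pictures are saved under pics/ and viewed, at most 14 in all, crops included, and the job is handed in when it is done.

```bash
mkdir -p pics; cat > h.py <<'E'
import numpy as np, cv2
from cell import arm
from scipy.spatial.transform import Rotation as R
def ray(cam,p):
    c=arm.get_calibration(cam);K=np.array(c['intrinsics']);P=np.array(c['pose'])
    u=(p[1]-K[0,2])/K[0,0];v=(p[0]-K[1,2])/K[1,1]
    if cam=='wrist':
        r=np.hypot(u,v);s=np.sin(r)/max(r,1e-9);d=np.array([u*s,-v*s,-np.cos(r)])
    else: d=np.array([u,-v,-1])
    return P[:3,3],P[:3,:3]@d
def atz(cam,p,z):
    o,d=ray(cam,p);return o+d*(z-o[2])/d[2]
def tri(p1,p2,c1='scene',c2='top'):
    A=np.zeros((3,3));b=np.zeros(3)
    for c,p in((c1,p1),(c2,p2)):
        o,d=ray(c,p);d=d/np.linalg.norm(d);M=np.eye(3)-np.outer(d,d);A+=M;b+=M@o
    return np.linalg.solve(A,b)
def snap(cam,f):
    im=arm.get_image(cam);cv2.imwrite('pics/'+f,im[:,:,::-1]);return im
def tool(w):
    s=arm.observe();return R.from_rotvec(s['ee_rot']).inv().apply(np.array(w)-s['position'])
E
python3 - <<'E'
from h import *
np.set_printoptions(precision=4,suppress=True)
for c in('scene','top'): snap(c,c+'0.png')
s=arm.observe();print(s['position'],s['ee_rot'],R.from_rotvec(s['ee_rot']).as_matrix(),s['clock'],s['force'])
Z=dict(jar_large_mid=.026,jar_medium_mid=.026,jar_small_mid=.023,jar_lid_mid=.018,pan_top=.066,shaker=0,tumbler=0,mug=0)
for n,z in Z.items():
    for c in('scene','top'):
        for d in arm.place_of(c,n)[:4]: print(n,c,np.round(d['point'],1),round(d['conf'],2),atz(c,d['point'],z))
E
cd pics; python3 -c "
import cv2,numpy as np
cv2.imwrite('both.png',cv2.resize(np.vstack([cv2.imread('scene0.png'),cv2.imread('top0.png')]),None,fx=.78,fy=.78))"
```

```text
[0.175  0.5998 0.404 ] [-0.4444 -3.1099  0.0023] [[-0.96    0.2801 -0.0003]
 [ 0.2801  0.96   -0.0014]
 [-0.0001 -0.0015 -1.    ]] 0.1 [0.2602 0.2239 0.2964]
jar_large_mid scene [141.6 247.4] 0.73 [0.4661 0.0536 0.026 ]
jar_large_mid scene [210.9 246.3] 0.25 [ 0.6324 -0.0608  0.026 ]
jar_large_mid top [262.7 220.3] 0.88 [0.4639 0.0525 0.026 ]
jar_medium_mid scene [185.9 296.7] 0.96 [0.6354 0.0596 0.026 ]
jar_medium_mid top [177.1 220.1] 0.64 [0.6311 0.0557 0.026 ]
jar_small_mid scene [163.  195.5] 0.72 [ 0.4579 -0.0741  0.023 ]
jar_small_mid scene [210.2 248.1] 0.19 [ 0.6308 -0.0556  0.023 ]
jar_small_mid top [266.4 280.2] 0.85 [ 0.4573 -0.064   0.023 ]
jar_lid_mid scene [293.7 247.5] 0.79 [ 0.7771 -0.1555  0.018 ]
jar_lid_mid scene [210.6 248.2] 0.67 [ 0.6282 -0.0536  0.018 ]
jar_lid_mid scene [239.7 338. ] 0.55 [0.7795 0.0427 0.018 ]
jar_lid_mid top [184.8 275.6] 0.95 [ 0.6177 -0.0544  0.018 ]
jar_lid_mid top [104.6 226.9] 0.95 [0.7799 0.0451 0.018 ]
jar_lid_mid top [106.3 322.9] 0.73 [ 0.7788 -0.1496  0.018 ]
pan_top scene [234.8 138.4] 0.63 [ 0.6001 -0.2611  0.066 ]
pan_top top [191.5 386.7] 0.98 [ 0.6021 -0.2616  0.066 ]
shaker scene [177.7 239.5] 0.74 [ 0.5287 -0.0092  0.    ]
shaker top [223.5 251.6] 0.56 [ 0.5405 -0.0072  0.    ]
tumbler scene [263.4 290. ] 0.9 [ 0.7612 -0.0529  0.    ]
tumbler top [116.1 270.8] 0.6 [ 0.7622 -0.0446  0.    ]
mug scene [208.6 382.2] 0.87 [0.7635 0.1781 0.    ]
mug scene [264.4 289.4] 0.34 [ 0.7623 -0.0551  0.    ]
mug top [115.8 160.3] 0.78 [0.76  0.183 0.   ]
mug top [184.2 274.3] 0.52 [ 0.6208 -0.0526  0.    ]
```

View pics/both.png

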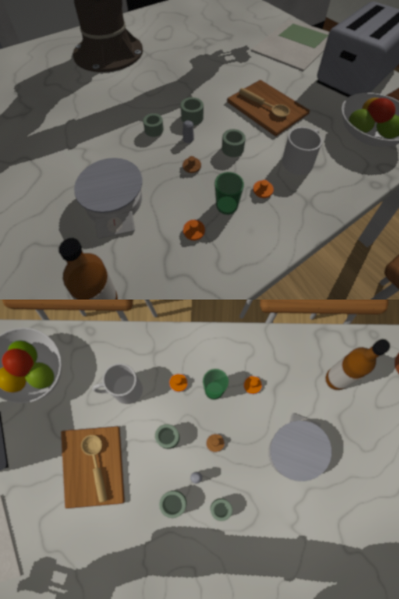

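The two overviews show three green jars, the brown lid between two orange look-alikes at about x = 0.78, and the pan at about (0.60, -0.26). Both cameras agree on these positions to within 1 cm. I'll go above the large jar.

```bash
python3 -m inch '-.035 -.036 0 0 .0918; -.07 -.072 0 0 .0918; -.105 -.108 0 0 .0918; -.14 -.144 0 0 .0918; -.174 -.18 0 0 .0918'; python3 -m inch '-.035 -.036 0 0 .0918; -.07 -.072 0 0 .0918; -.105 -.108 0 0 .0918; -.14 -.144 0 0 .0918; -.174 -.18 0 0 .0918'; python3 -m inch '-.03 -.03 0.01 -.1 .0918; -.06 -.06 .03 -.2 .0918; -.083 -.084 .05 -.284 .0918; -.083 -.084 .05 -.284 .0918;-.083 -.084 .05 -.284 .0918'
cat > w.py <<'E'
import sys
from h import *
np.set_printoptions(precision=4,suppress=True)
# args: name pic [name=z ...]
im=snap('wrist',sys.argv[1]); s=arm.observe();print(s['clock'],s['position'],s['ee_rot'],s['force'],s['width'],s['gripper_force'])
for a in sys.argv[2:]:
    n,z=a.split('=')
    for d in arm.place_of('wrist',n)[:3]:
        w=atz('wrist',d['point'],float(z));print(n,np.round(d['point'],1),round(d['conf'],2),w,'tool',tool(w))
    m=arm.silhouettes('wrist',n)
    for d in m[:3]:
        q=np.argwhere(d['region']);print('  sil',round(d['conf'],2),q.min(0),q.max(0),len(q))
E
python3 w.py w1.png jar_large_mid=.026 jar_small_mid=.023
```

```text
clock: 1.4
position: [0.2922, 0.3769, 0.4049]
ee_rot: [0.444, 3.11, 0.001]
force: [1.1, 0.6, 0.6]
width: 1.0
gripper_force: 0.0
clock: 1.9
position: [0.4085, 0.1556, 0.4052]
ee_rot: [0.444, 3.109, 0.002]
force: [1.2, 0.1, -0.3]
width: 1.0
gripper_force: 0.0
clock: 2.4
position: [0.4641, 0.0532, 0.3545]
ee_rot: [-0.005, -3.141, 0.0]
force: [0.8, 0.5, -0.0]
width: 0.998
gripper_force: 0.0
2.45 [0.464  0.0542 0.3549] [-0.0017 -3.1413 -0.0006] [-0.1719 -0.0589 -0.8058] 1.000787942348445 0.0
  sil 0.84 [147 222] [216 285] 3552
jar_small_mid [169.5 148.2] 0.8 [ 0.4552 -0.065   0.023 ] tool [ 0.0092 -0.1202  0.3322]
  sil 0.85 [143 119] [196 173] 2233
```

View pics/w1.png

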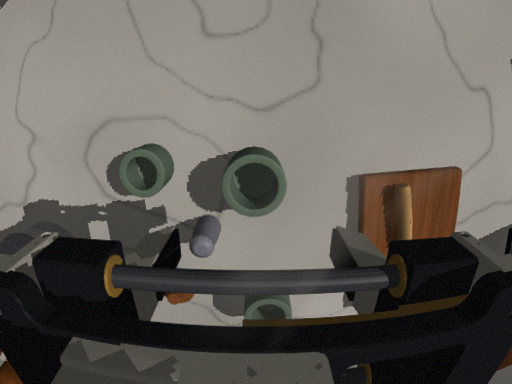

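The wrist view shows the large jar with its rim centre near (row 183, col 254), the shaker tip near (240, 203), and the pads at columns 165 and 350. I'll write a rim fitter.

```bash
cat > rim.py <<'E'
# fit rim circle: project model circle (rim outer) at height z, maximise overlap of extreme silhouette = solve silhouettes of cylinder
import sys
from h import *
from scipy.optimize import minimize
np.set_printoptions(precision=4,suppress=True)
def proj(P,cam='wrist'):
    c=arm.get_calibration(cam);K=np.array(c['intrinsics']);T=np.linalg.inv(np.array(c['pose']))
    q=P@T[:3,:3].T+T[:3,3];x,y,z=q[:,0],-q[:,1],-q[:,2]
    if cam=='wrist':
        r=np.hypot(x,y);th=np.arctan2(r,z);k=th/np.maximum(r,1e-9)
    else:k=1/z
    return np.c_[K[0,2]+K[0,0]*x*k,K[1,2]+K[1,1]*y*k]
t=np.linspace(0,2*np.pi,40,endpoint=False);C=np.c_[np.cos(t),np.sin(t)]
def mask(c,prof,cam):
    m=np.zeros((384,512),np.uint8);P=[]
    for z,r in prof:P.append(np.c_[c[0]+r*C[:,0],c[1]+r*C[:,1],np.full(40,z)])
    h=cv2.convexHull(proj(np.vstack(P),cam).astype(np.float32))
    cv2.fillPoly(m,[np.round(h*16).astype(np.int32)],255,cv2.LINE_AA,4);return m/255.
def fit(cam,name,prof,c0,dist=.05,take=True):
    if take: arm.get_image(cam)
    best=None
    for d in arm.silhouettes(cam,name):
        q=np.argwhere(d['region']);w=atz(cam,q.mean(0),prof[-1][0])
        if np.hypot(*(w[:2]-c0))<dist and (best is None or d['conf']>best['conf']):best=d
    if best is None: return None
    S=best['region'].astype(float)
    f=lambda c:np.abs(mask(c,prof,cam)-S).sum()
    r=minimize(f,c0,method='Nelder-Mead',options=dict(initial_simplex=np.array(c0)+[[0,0],[.01,0],[0,.01]],xatol=1e-4))
    return r.x,r.fun/S.sum()
SH=dict(l=('jar_large_mid',lambda b:[(b,.033),(b+.052,.033)]),m=('jar_medium_mid',lambda b:[(b+.006,.03),(b+.052,.03)]),
 s=('jar_small_mid',lambda b:[(b+.006,.027),(b+.046,.027)]),p=('pan_top',lambda b:[(b-.006,.074),(b,.074)]),
 k=('jar_lid_mid',lambda b:[(b+.006,.024),(b+.014,.024),(b+.036,.009)]))
if __name__=='__main__':  # cam key base x y
    for a in sys.argv[1:]:
        cam,k,b,x,y=a.split(',');n,f=SH[k]
        r=fit(cam,n,f(float(b)),np.array([float(x),float(y)]))
        s=arm.observe();print(a,r,s['clock'],s['position'],end=' ')
        if r:print('tool',tool([*r[0],0])[:2])
E
python3 rim.py wrist,l,0,.464,.053 top,l,0,.464,.053 scene,l,0,.464,.053 wrist,s,0,.457,-.067 top,s,0,.457,-.067 scene,s,0,.457,-.067 top,m,0,.633,.058 scene,m,0,.633,.058 top,p,.066,.6,-.261 scene,p,.066,.6,-.261 top,k,0,.62,-.054 scene,k,0,.62,-.054
```

```text
wrist,l,0,.464,.053 (array([0.4659, 0.0508]), np.float64(0.07814022747098272)) 2.75 [0.464  0.0546 0.3551] tool [-0.0017 -0.0039]
top,l,0,.464,.053 (array([0.4988, 0.0254]), np.float64(6.1589041095890416)) 2.85 [0.464  0.0542 0.355 ] tool [-0.0346 -0.029 ]
scene,l,0,.464,.053 (array([0.462, 0.052]), np.float64(0.20794253185145026)) 2.95 [0.464  0.054  0.3549] tool [ 0.0021 -0.0021]
wrist,s,0,.457,-.067 (array([ 0.4538, -0.0681]), np.float64(0.09795484307573321)) 3.05 [0.4641 0.0538 0.3548] tool [ 0.0103 -0.1219]
top,s,0,.457,-.067 (array([ 0.4533, -0.0692]), np.float64(0.3462409371763277)) 3.15 [0.4641 0.0537 0.3547] tool [ 0.0108 -0.1229]
scene,s,0,.457,-.067 (array([ 0.4538, -0.0688]), np.float64(0.1759444495426876)) 3.25 [0.4641 0.0537 0.3547] tool [ 0.0103 -0.1225]
top,m,0,.633,.058 (array([0.6349, 0.0656]), np.float64(0.14298029249819366)) 3.35 [0.4641 0.0537 0.3547] tool [-0.1708  0.0119]
scene,m,0,.633,.058 None 3.45 [0.4641 0.0537 0.3547] top,p,.066,.6,-.261 (array([ 0.5993, -0.2593]), np.float64(0.06741981560836256)) 3.55 [0.4641 0.0537 0.3547] tool [-0.1352 -0.313 ]
scene,p,.066,.6,-.261 (array([ 0.5973, -0.2599]), np.float64(0.05740970944590854)) 3.65 [0.4641 0.0537 0.3547] tool [-0.1331 -0.3136]
top,k,0,.62,-.054 (array([ 0.6213, -0.0554]), np.float64(0.2148480030832972)) 3.75 [0.4641 0.0537 0.3547] tool [-0.1572 -0.1091]
scene,k,0,.62,-.054 (array([ 0.6195, -0.0542]), np.float64(0.2018092024839861)) 3.85 [0.4641 0.0537 0.3547] tool [-0.1553 -0.1079]
```

```bash
python3 -m inch '-.001 -.003 .04 0 .0918; -.001 -.003 .08 0 .0918; -.001 -.003 .12 0 .0918; -.001 -.003 .15 0 .0918; -.001 -.003 .16 0 .0918'; python3 -m inch '0 0 0 0 .0918; 0 0 0 0 .055; 0 0 0 0 .055;0 0 0 0 .055;0 0 0 0 .055' 30;  python3 -m inch '0 0 0 0 .055; 0 0 -.01 0 .055; 0 0 -.04 0 .055; 0 0 -.08 0 .055;0 0 -.12 0 .055'; python3 w.py w2.png
```

```text
clock: 4.35
position: [0.4641, 0.0505, 0.1923]
ee_rot: [0.0, -3.138, 0.002]
force: [-0.0, 0.2, 0.1]
width: 0.999
gripper_force: 0.0
clock: 4.85
position: [0.4654, 0.0509, 0.1956]
ee_rot: [-0.001, 3.14, 0.001]
force: [-0.3, -2.0, 9.7]
width: 0.708
gripper_force: 30.1
clock: 5.35
position: [0.4644, 0.0504, 0.3163]
ee_rot: [-0.0, -3.14, 0.001]
force: [1.4, 1.4, -2.8]
width: 0.707
gripper_force: 30.0
5.4 [0.4664 0.0502 0.322 ] [0.0018 3.1351 0.0028] [ 2.7194 -0.3625  2.5791] 0.7056001047095548 29.998582723201253
```

View pics/w2.png

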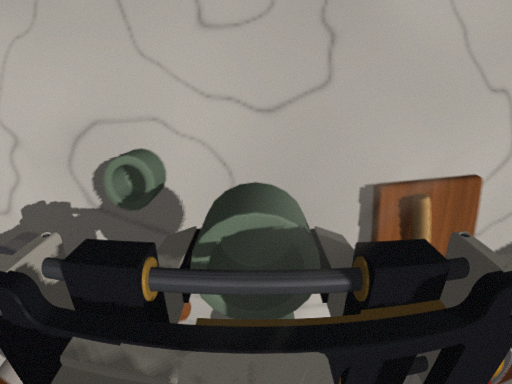

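Gripped. I'll carry it over the pan.

```bash
python3 -m inch '-.015 -.035 0 0 .055; -.031 -.07 0 0 .055; -.046 -.106 0 0 .055; -.062 -.141 0 0 .055; -.075 -.172 0 0 .055';python3 -m inch '-.014 -.035 0 0 .055; -.03 -.07 0 0 .055; -.045 -.105 0 0 .055; -.056 -.13 0 0 .055; -.059 -.138 0 0 .055'; python3 -m inch '0 0 0 0 .055; 0 0 0 0 .055';  python3 rim.py top,p,.066,.6,-.26 top,l,.12,.599,-.26 wrist,p,.066,.6,-.26
```

```text
clock: 5.9
position: [0.5403, -0.1232, 0.3151]
ee_rot: [0.001, 3.141, -0.0]
force: [1.0, 0.1, -2.1]
width: 0.707
gripper_force: 30.0
clock: 6.4
position: [0.599, -0.2628, 0.3149]
ee_rot: [-0.005, -3.141, 0.004]
force: [-0.9, -0.1, -3.0]
width: 0.709
gripper_force: 30.0
clock: 6.6
position: [0.5988, -0.258, 0.3145]
ee_rot: [0.001, -3.141, -0.002]
force: [0.1, 0.9, -1.8]
width: 0.705
gripper_force: 30.0
top,p,.066,.6,-.26 (array([ 0.5985, -0.2592]), np.float64(1.8760422670509127)) 6.7 [ 0.599  -0.2575  0.3147] tool [ 0.0004 -0.0021]
top,l,.12,.599,-.26 (array([ 0.6005, -0.2347]), np.float64(6.946535947712418)) 6.8 [ 0.5991 -0.2579  0.3148] tool [-0.0014  0.0229]
wrist,p,.066,.6,-.26 (array([ 0.5987, -0.2593]), np.float64(0.7229992658641066)) 6.9 [ 0.5992 -0.2584  0.3149] tool [ 0.0005 -0.0011]
```

```bash
python3 -m inch '0 -.001 .02 0 .055; 0 -.001 .037 0 .055; 0 -.001 .046 0 .055; 0 -.001 .050 0 .055; 0 -.001 .053 0 .055'; python3 -m inch '0 0 .001 0 .055; 0 0 .002 0 .055; 0 0 .003 0 .055; 0 0 .003 0 .055;0 0 .003 0 .055';python3 -m inch '0 0 .003 0 .07;0 0 .003 0 .075;0 0 .003 0 .0918;0 0 .003 0 .0918;0 0 .003 0 .0918'
```

```text
clock: 7.4
position: [0.5993, -0.2603, 0.2618]
ee_rot: [-0.0, 3.141, -0.0]
force: [0.5, 0.5, -1.9]
width: 0.712
gripper_force: 30.0
clock: 7.9
position: [0.5993, -0.2603, 0.2591]
ee_rot: [-0.0, 3.141, -0.0]
force: [-0.8, 1.0, -0.7]
width: 0.707
gripper_force: 30.0
clock: 8.4
position: [0.5992, -0.2604, 0.2558]
ee_rot: [-0.0, 3.141, -0.0]
force: [0.4, -0.6, -0.7]
width: 0.986
gripper_force: 0.0
```

```bash
python3 -m inch '0 0 -.01 0 .0918; 0 0 -.03 0 .0918; 0 0 -.07 0 .0918; 0 0 -.11 0 .0918; .02 0 -.14 0 .0918'; python3 -m inch '0 0 0 0 .0918; 0 0 0 0 .0918'; python3 w.py w3.png;  python3 rim.py wrist,l,.063,.599,-.26 top,l,.063,.599,-.26 scene,l,.063,.599,-.26 wrist,p,.063,.599,-.26
```

```text
clock: 8.9
position: [0.5808, -0.2598, 0.3989]
ee_rot: [-0.003, 3.138, -0.002]
force: [-0.1, 0.1, 0.4]
width: 0.999
gripper_force: 0.0
clock: 9.1
position: [0.5789, -0.2605, 0.3972]
ee_rot: [0.001, 3.139, -0.001]
force: [-0.1, 0.6, -0.4]
width: 0.999
gripper_force: 0.0
9.15 [ 0.5791 -0.26    0.3958] [-0.0004  3.1412  0.0006] [-1.1378  0.3702 -0.6325] 1.0009969892484472 0.0
wrist,l,.063,.599,-.26 (array([ 0.599, -0.26 ]), np.float64(0.10331775907556709)) 9.25 [ 0.5793 -0.2598  0.3946] tool [-0.0204 -0.0005]
top,l,.063,.599,-.26 (array([ 0.6033, -0.2622]), np.float64(9.242608816576274)) 9.35 [ 0.5793 -0.26    0.3945] tool [-0.0247 -0.0025]
scene,l,.063,.599,-.26 (array([ 0.5996, -0.2621]), np.float64(0.11427409137929029)) 9.45 [ 0.5793 -0.2601  0.3947] tool [-0.0209 -0.0021]
wrist,p,.063,.599,-.26 (array([ 0.5985, -0.2585]), np.float64(0.4850765904235919)) 9.55 [ 0.5792 -0.2603  0.3951] tool [-0.0197  0.0017]
```

View pics/w3.png

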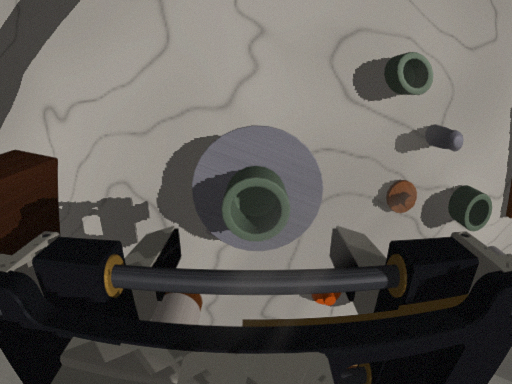

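The large jar stands centred on the pan, rim near (207, 256). Next is the medium jar.

```bash
python3 -m inch '-.004 .04 0 0 .0918; -.009 .085 0 0 .0918; -.013 .13 0 0 .0918; -.018 .175 0 0 .0918; -.022 .22 0 0 .0918';python3 -m inch '-.004 .04 0 0 .0918; -.009 .08 .02 0 .0918; -.013 .1 .04 0 .0918; -.013 .1 .04 0 .0918;-.013 .1 .04 0 .0918'; python3 rim.py wrist,m,0,.633,.06 wrist,m,0,.633,.06 wrist,k,0,.62,-.054 scene,m,0,.633,.06; python3 w.py w4.png
```

```text
clock: 10.05
position: [0.6011, -0.0385, 0.3957]
ee_rot: [0.0, 3.141, 0.0]
force: [1.4, -0.9, 0.7]
width: 1.001
gripper_force: 0.0
clock: 10.55
position: [0.614, 0.0597, 0.3553]
ee_rot: [0.001, -3.14, 0.001]
force: [0.5, -0.4, 0.6]
width: 1.003
gripper_force: 0.0
wrist,m,0,.633,.06 (array([0.6346, 0.0662]), np.float64(0.10099551742155487)) 10.65 [0.6144 0.058  0.3564] tool [-0.0199  0.0085]
wrist,m,0,.633,.06 (array([0.6337, 0.0676]), np.float64(0.10764401670400175)) 10.75 [0.6143 0.058  0.3567] tool [-0.0188  0.0097]
wrist,k,0,.62,-.054 (array([ 0.6201, -0.0532]), np.float64(0.1306158978114067)) 10.85 [0.6142 0.0585 0.3565] tool [-0.0056 -0.1116]
scene,m,0,.633,.06 (array([0.6333, 0.0656]), np.float64(0.07656164633035877)) 10.95 [0.6142 0.059  0.3562] tool [-0.0189  0.0065]
11.0 [0.6141 0.0592 0.3561] [0.001  3.1411 0.0002] [-0.1088 -0.3981 -0.9621] 1.0032756093861863 0.0
```

View pics/w4.png

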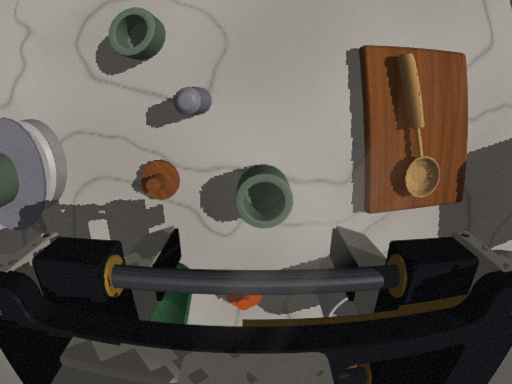

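Medium jar centred near (198, 265), matching the fit. Pads and surroundings are clear, so I'll descend and grasp.

```bash
python3 -m inch '-.02 .006 .04 0 .0918; -.02 .006 .08 0 .0918; -.02 .006 .12 0 .0918; -.02 .006 .147 0 .0918; -.02 .006 .157 0 .0918'; python3 -m inch '0 0 0 0 .0918; 0 0 0 0 .05; 0 0 0 0 .05;0 0 0 0 .05;0 0 0 0 .05' 30;  python3 -m inch '0 0 0 0 .05; 0 0 -.01 0 .05; 0 0 -.05 0 .05; 0 0 -.1 0 .05;0 0 -.145 0 .05'; python3 -m inch '0 0 0 0 .05;0 0 0 0 .05'; python3 rim.py wrist,m,.145,.634,.066;python3 rim.py wrist,m,.145,.634,.066
```

```text
clock: 11.5
position: [0.6329, 0.0656, 0.1958]
ee_rot: [0.0, -3.137, 0.001]
force: [0.0, 0.5, -0.4]
width: 0.998
gripper_force: 0.0
clock: 12.0
position: [0.6344, 0.0658, 0.1997]
ee_rot: [-0.0, 3.14, 0.001]
force: [0.1, 0.0, -0.5]
width: 0.703
gripper_force: 0.0
clock: 12.5
position: [0.6338, 0.0653, 0.3459]
ee_rot: [-0.001, -3.141, 0.001]
force: [0.9, 0.4, -2.5]
width: 0.638
gripper_force: 29.9
clock: 12.7
position: [0.6341, 0.0655, 0.3451]
ee_rot: [0.0, 3.139, 0.001]
force: [0.3, -1.1, -3.5]
width: 0.637
gripper_force: 29.9
wrist,m,.145,.634,.066 (array([0.632 , 0.0656]), np.float64(0.4057892606583918)) 12.8 [0.6333 0.0657 0.3425] tool [0.0005 0.    ]
wrist,m,.145,.634,.066 (array([0.6322, 0.0658]), np.float64(0.4242199340741496)) 12.9 [0.6335 0.0657 0.342 ] tool [0.0002 0.0003]
```

```bash
python3 -m inch '.004 -.04 0 0 .05; .009 -.082 0 0 .05; .013 -.124 0 0 .05; .018 -.166 0 0 .05; .022 -.205 0 0 .05';python3 -m inch '.004 -.04 0 0 .05; .008 -.08 0 0 .05; .011 -.11 0 0 .05; .013 -.12 0 0 .05; .013 -.121 0 0 .05';python3 -m inch '0 0 0 0 .05;0 0 0 0 .05;0 0 0 0 .05'; python3 rim.py wrist,m,.144,.599,-.26 scene,m,.144,.599,-.26 scene,l,.063,.599,-.26; python3 - <<'E'
from h import *
a=arm.get_image('scene')[130:290,60:260,::-1];b=arm.get_image('wrist')[140:360,130:390,::-1]
cv2.imwrite('pics/c1.png',np.hstack([cv2.resize(a,(500,400)),cv2.resize(b,(300,254))[:,:] if 0 else cv2.resize(b,(300,400))]))
E
```

```text
clock: 13.4
position: [0.6113, -0.1413, 0.3423]
ee_rot: [-0.001, -3.139, 0.0]
force: [0.3, -0.1, -1.8]
width: 0.635
gripper_force: 29.9
clock: 13.9
position: [0.5981, -0.2622, 0.3425]
ee_rot: [-0.005, -3.139, 0.0]
force: [-0.2, 0.1, -1.4]
width: 0.636
gripper_force: 29.9
clock: 14.2
position: [0.5997, -0.2585, 0.3435]
ee_rot: [0.004, -3.142, -0.001]
force: [-0.4, -0.4, -3.2]
width: 0.64
gripper_force: 29.9
wrist,m,.144,.599,-.26 (array([ 0.6001, -0.259 ]), np.float64(0.41583746191240434)) 14.3 [ 0.5995 -0.2591  0.3437] tool [-0.0005 -0.    ]
scene,m,.144,.599,-.26 (array([ 0.5999, -0.2592]), np.float64(0.1812681436210848)) 14.4 [ 0.5993 -0.2597  0.3438] tool [-0.0006  0.0004]
scene,l,.063,.599,-.26 (array([ 0.5984, -0.2615]), np.float64(0.3230309072781655)) 14.5 [ 0.5992 -0.26    0.3438] tool [ 0.0009 -0.0015]
```

View pics/c1.png

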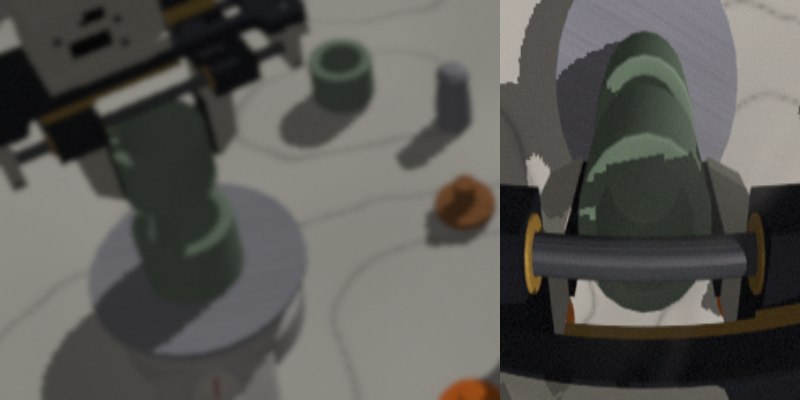

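The crops show the medium jar hanging concentric above the large one. I'll lower it gently.

```bash
python3 -m inch '0 0 .012 0 .05; 0 0 .022 0 .05; 0 0 .028 0 .05; 0 0 .032 0 .05; 0 0 .034 0 .05'; python3 -m inch '0 0 .001 0 .05;0 0 .002 0 .05;0 0 .003 0 .05;0 0 .004 0 .05;0 0 .004 0 .05'; python3 -m inch '0 0 0 0 .05;0 0 .001 0 .05;0 0 .001 0 .05;0 0 .001 0 .05'; python3 rim.py scene,m,.109,.599,-.26
```

```text
clock: 15.1
position: [0.599, -0.2603, 0.309]
ee_rot: [0.0, -3.141, -0.0]
force: [-0.3, 0.2, -2.8]
width: 0.639
gripper_force: 29.9
clock: 15.6
position: [0.5992, -0.2604, 0.306]
ee_rot: [-0.0, 3.141, -0.0]
force: [-1.4, -0.1, 0.6]
width: 0.635
gripper_force: 29.9
clock: 16.0
position: [0.5992, -0.2604, 0.3048]
ee_rot: [-0.0, 3.141, -0.0]
force: [-1.1, 0.8, 1.0]
width: 0.638
gripper_force: 29.9
scene,m,.109,.599,-.26 (array([ 0.6022, -0.262 ]), np.float64(0.34736776737615077)) 16.1 [ 0.5992 -0.2604  0.3049] tool [-0.0029 -0.0016]
```

```bash
python3 -m inch '0 0 0 0 .065;0 0 0 0 .075;0 0 0 0 .0918;0 0 0 0 .0918;0 0 0 0 .0918'; python3 -m inch '0 0 -.01 0 .0918; 0 0 -.03 0 .0918; 0 0 -.07 0 .0918; .01 0 -.1 0 .0918; .02 0 -.13 0 .0918'; python3 -m inch '0 0 0 0 .0918; 0 0 0 0 .0918'; python3 w.py w5.png;  python3 rim.py wrist,m,.107,.599,-.26 wrist,m,.107,.599,-.26 scene,m,.107,.599,-.26
```

```text
clock: 16.6
position: [0.5992, -0.2602, 0.3047]
ee_rot: [0.0, -3.142, -0.0]
force: [-0.7, -0.1, -1.1]
width: 0.98
gripper_force: 0.0
clock: 17.1
position: [0.5789, -0.2603, 0.4369]
ee_rot: [-0.0, 3.141, -0.001]
force: [0.3, -0.4, 0.4]
width: 1.0
gripper_force: 0.0
clock: 17.3
position: [0.579, -0.2604, 0.4361]
ee_rot: [0.0, 3.139, -0.001]
force: [0.2, 0.5, 0.1]
width: 0.997
gripper_force: 0.0
17.35 [ 0.5791 -0.2601  0.4348] [-0.0005  3.1413  0.0005] [-0.8632  0.5519 -0.4093] 0.9998333835868967 0.0
wrist,m,.107,.599,-.26 (array([ 0.5966, -0.2593]), np.float64(0.12131789663419876)) 17.45 [ 0.5792 -0.2599  0.4337] tool [-0.0182  0.0003]
wrist,m,.107,.599,-.26 (array([ 0.5987, -0.2603]), np.float64(0.09319757805364813)) 17.55 [ 0.5792 -0.26    0.4336] tool [-0.0203 -0.0006]
scene,m,.107,.599,-.26 (array([ 0.598 , -0.2625]), np.float64(0.05854080600543512)) 17.65 [ 0.5792 -0.2601  0.4339] tool [-0.0194 -0.0026]
```

View pics/w5.png

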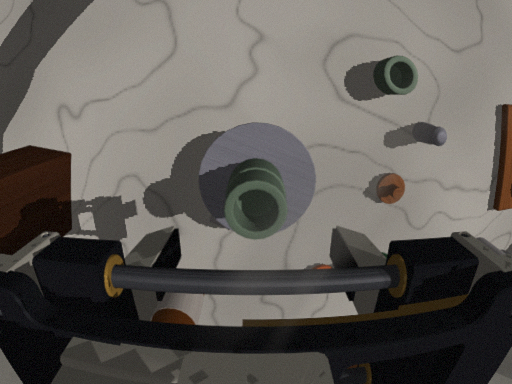

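The medium jar is seated, with its rim near (208, 256). Next is the small jar.

```bash
python3 -m inch '.027 .036 0 0 .0918; .054 .072 0 0 .0918; .081 .107 0 0 .0918; .108 .143 0 0 .0918; .135 .178 .015 0 .0918'; python3 -m inch '.01 .014 .03 0 .0918; .01 .014 .06 0 .0918;.01 .014 .075 0 .0918;.01 .014 .075 0 .0918;.01 .014 .075 0 .0918'; python3 rim.py wrist,s,0,.454,-.068 wrist,s,0,.454,-.068 wrist,s,0,.454,-.068
```

```text
clock: 18.15
position: [0.4435, -0.0812, 0.4206]
ee_rot: [-0.0, 3.139, 0.0]
force: [0.1, 1.0, -0.7]
width: 1.002
gripper_force: 0.0
clock: 18.65
position: [0.4343, -0.0685, 0.345]
ee_rot: [-0.0, -3.141, 0.0]
force: [-0.0, 0.6, 0.5]
width: 1.004
gripper_force: 0.0
wrist,s,0,.454,-.068 (array([ 0.4543, -0.0671]), np.float64(0.09273460824659083)) 18.75 [ 0.4346 -0.0685  0.3456] tool [-0.0192  0.0014]
wrist,s,0,.454,-.068 (array([ 0.4531, -0.0675]), np.float64(0.12581934851091772)) 18.85 [ 0.4345 -0.0685  0.3456] tool [-0.018  0.001]
wrist,s,0,.454,-.068 (array([ 0.4528, -0.0676]), np.float64(0.07404136795961322)) 18.95 [ 0.4344 -0.0684  0.3453] tool [-0.018   0.0008]
```

```bash
python3 -m inch '-.019 .001 .04 0 .0918; -.019 .001 .08 0 .0918; -.019 .001 .12 0 .0918; -.019 .001 .141 0 .0918; -.019 .001 .151 0 .0918'; python3 -m inch '0 0 0 0 .0918; 0 0 0 0 .045; 0 0 0 0 .045;0 0 0 0 .045;0 0 0 0 .045' 30; python3 -m inch '0 0 0 0 .045;0 0 0 0 .045;0 0 0 0 .045';  python3 -m inch '0 0 -.01 0 .045; 0 0 -.05 0 .045; 0 0 -.1 0 .045;0 0 -.15 0 .045; 0 0 -.195 0 .045'; python3 -m inch '0 0 0 0 .045;0 0 0 0 .045'; python3 rim.py wrist,s,.195,.454,-.067
```

```text
clock: 19.45
position: [0.4527, -0.0673, 0.1921]
ee_rot: [0.0, -3.139, -0.0]
force: [-0.4, 0.1, -0.3]
width: 1.0
gripper_force: 0.0
clock: 19.95
position: [0.4534, -0.0673, 0.1944]
ee_rot: [-0.0, 3.14, 0.0]
force: [0.3, -0.2, 0.0]
width: 0.704
gripper_force: 0.0
clock: 20.25
position: [0.4532, -0.0673, 0.194]
ee_rot: [-0.0, 3.141, 0.0]
force: [-1.2, 0.4, 5.7]
width: 0.583
gripper_force: 30.0
clock: 20.75
position: [0.4524, -0.0676, 0.3915]
ee_rot: [0.001, 3.141, -0.0]
force: [1.7, 0.1, -2.1]
width: 0.581
gripper_force: 30.0
clock: 20.95
position: [0.4529, -0.0673, 0.39]
ee_rot: [-0.001, 3.139, 0.001]
force: [-0.6, 0.2, -1.7]
width: 0.583
gripper_force: 30.0
wrist,s,.195,.454,-.067 (array([ 0.4523, -0.0669]), np.float64(0.4743525451172597)) 21.05 [ 0.4524 -0.0672  0.3879] tool [-0.0006  0.0002]
```

```bash
python3 -m inch '-.027 -.036 0 0 .045; -.054 -.072 0 0 .045; -.081 -.107 0 0 .045; -.108 -.143 0 0 .045; -.13 -.173 0 0 .045'; python3 -m inch '-.012 -.015 0 0 .045;-.0155 -.02 0 0 .045;-.0155 -.02 0 0 .045;-.0155 -.02 0 0 .045;-.0155 -.02 0 0 .045'; python3 rim.py wrist,s,.194,.599,-.26 scene,s,.194,.599,-.26 scene,m,.107,.599,-.26;  python3 -m inch '0 0 .012 0 .045; 0 0 .024 0 .045; 0 0 .030 0 .045; 0 0 .034 0 .045; 0 0 .037 0 .045'; python3 - <<'E'
from h import *
a=arm.get_image('scene')[110:270,60:260,::-1];b=arm.get_image('wrist')[140:360,130:390,::-1]
cv2.imwrite('pics/c2.png',np.hstack([cv2.resize(a,(500,400)),cv2.resize(b,(300,400))]))
E
```

```text
clock: 21.55
position: [0.5838, -0.2422, 0.3863]
ee_rot: [-0.001, -3.138, -0.0]
force: [0.5, -0.3, -1.2]
width: 0.578
gripper_force: 30.0
clock: 22.05
position: [0.5983, -0.259, 0.3886]
ee_rot: [0.002, -3.141, -0.002]
force: [-0.3, -0.0, -1.1]
width: 0.581
gripper_force: 30.0
wrist,s,.194,.599,-.26 (array([ 0.5995, -0.259 ]), np.float64(0.42306950668128696)) 22.15 [ 0.5984 -0.2593  0.389 ] tool [-0.001  0.   ]
scene,s,.194,.599,-.26 (array([ 0.5966, -0.2584]), np.float64(0.1728895237270773)) 22.25 [ 0.5985 -0.2597  0.3891] tool [0.0021 0.0011]
scene,m,.107,.599,-.26 (array([ 0.5976, -0.2616]), np.float64(0.1554489376285127)) 22.35 [ 0.5986 -0.26    0.389 ] tool [ 0.0011 -0.0017]
clock: 22.85
position: [0.5986, -0.2603, 0.351]
ee_rot: [-0.0, -3.141, -0.0]
force: [0.5, -0.1, -1.3]
width: 0.582
gripper_force: 30.0
```

View pics/c2.png

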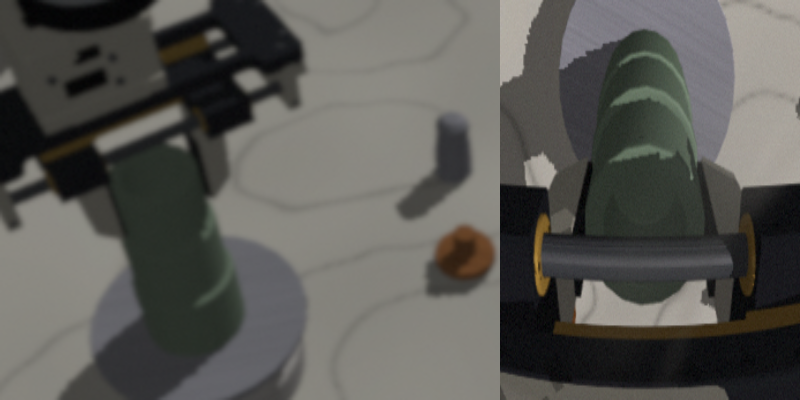

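The pile is coaxial and the foot is entering the medium jar's mouth. I'll keep lowering.

```bash
python3 -m inch '0 0 .001 0 .045;0 0 .002 0 .045;0 0 .003 0 .045;0 0 .004 0 .045;0 0 .004 0 .045'; python3 -m inch '0 0 .001 0 .045;0 0 .002 0 .045;0 0 .002 0 .045;0 0 .002 0 .045'
```

```text
clock: 23.45
position: [0.5986, -0.2603, 0.3476]
ee_rot: [0.0, -3.141, -0.0]
force: [0.4, 1.0, -1.0]
width: 0.58
gripper_force: 30.0
clock: 23.85
position: [0.5987, -0.2603, 0.3458]
ee_rot: [-0.0, 3.141, -0.0]
force: [0.2, 0.3, 0.6]
width: 0.582
gripper_force: 30.0
```

```bash
python3 -m inch '0 0 0 0 .06;0 0 0 0 .07;0 0 0 0 .0918;0 0 0 0 .0918;0 0 0 0 .0918'; python3 -m inch '0 0 -.01 0 .0918; 0 0 -.03 0 .0918; 0 0 -.06 0 .0918; .01 0 -.09 0 .0918; .02 0 -.11 0 .0918'; python3 -m inch '0 0 0 0 .0918; 0 0 0 0 .0918'; python3 rim.py wrist,s,.151,.599,-.26 wrist,s,.151,.599,-.26 scene,s,.151,.599,-.26; python3 w.py w6.png
```

```text
clock: 24.35
position: [0.5986, -0.2603, 0.3457]
ee_rot: [-0.0, 3.142, 0.0]
force: [-0.1, 1.5, 0.4]
width: 0.95
gripper_force: 0.0
clock: 24.85
position: [0.5785, -0.2606, 0.4587]
ee_rot: [-0.0, 3.139, -0.002]
force: [0.6, -0.2, -0.1]
width: 1.001
gripper_force: 0.0
clock: 25.05
position: [0.5786, -0.2603, 0.4563]
ee_rot: [0.0, 3.14, -0.0]
force: [-0.1, 0.1, -0.7]
width: 1.002
gripper_force: 0.0
wrist,s,.151,.599,-.26 (array([ 0.5973, -0.2604]), np.float64(0.10585523112105578)) 25.15 [ 0.5788 -0.2599  0.4547] tool [-0.0191 -0.0009]
wrist,s,.151,.599,-.26 (array([ 0.5981, -0.2607]), np.float64(0.10710684021798836)) 25.25 [ 0.5788 -0.26    0.4545] tool [-0.0201 -0.0011]
scene,s,.151,.599,-.26 (array([ 0.5994, -0.2625]), np.float64(0.08650670794633641)) 25.35 [ 0.5788 -0.2601  0.4547] tool [-0.0213 -0.0026]
25.4 [ 0.5788 -0.2602  0.4549] [ 0.0004 -3.1404 -0.0005] [ 0.4763 -0.0875  0.2197] 0.99666330178606 0.0
```

View pics/w6.png

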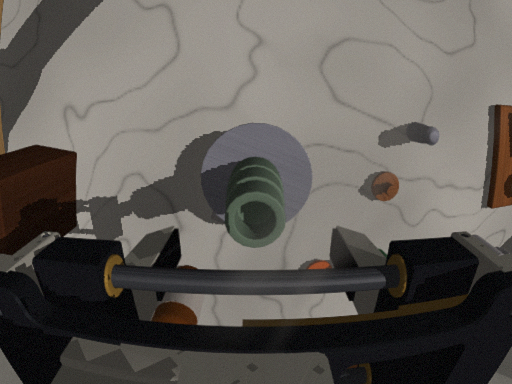

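The small jar is seated, rim near (218, 255). Now the brown lid.

```bash
python3 -m inch '-.004 .04 0 0 .0918; -.008 .08 0 0 .0918; -.012 .12 .02 0 .0918; -.016 .16 .04 0 .0918; -.02 .195 .06 0 .0918';python3 -m inch '-.001 .011 .03 0 .0918;-.001 .011 .05 0 .0918;-.001 .011 .05 0 .0918;-.001 .011 .05 0 .0918'; python3 rim.py wrist,k,0,.62,-.054 wrist,k,0,.62,-.054; python3 w.py w7.png jar_lid_mid=.018
```

```text
clock: 25.9
position: [0.5987, -0.063, 0.3949]
ee_rot: [-0.002, 3.141, 0.001]
force: [0.9, -0.8, 0.6]
width: 1.0
gripper_force: 0.0
clock: 26.3
position: [0.5997, -0.0548, 0.346]
ee_rot: [-0.001, -3.141, 0.001]
force: [0.6, -0.0, 0.4]
width: 1.002
gripper_force: 0.0
wrist,k,0,.62,-.054 (array([ 0.622 , -0.0536]), np.float64(0.07626187729993959)) 26.4 [ 0.6001 -0.0551  0.3471] tool [-0.0212  0.0016]
wrist,k,0,.62,-.054 (array([ 0.621 , -0.0531]), np.float64(0.10214233841684822)) 26.5 [ 0.6    -0.0549  0.347 ] tool [-0.0202  0.0019]
26.55 [ 0.5999 -0.0548  0.3469] [0.001  3.1397 0.0001] [-0.2422 -0.5805  0.3666] 0.9985107622176209 0.0
jar_lid_mid [305.1 185.5] 0.78 [ 0.7752 -0.1478  0.018 ] tool [-0.1749 -0.093   0.329 ]
jar_lid_mid [195.7 255.4] 0.68 [ 0.6207 -0.0543  0.018 ] tool [-0.0203  0.0003  0.3287]
jar_lid_mid [307.5 326.4] 0.57 [0.7795 0.0414 0.018 ] tool [-0.1791  0.0961  0.329 ]
  sil 0.8 [293 167] [317 202] 681
  sil 0.72 [292 310] [316 343] 703
  sil 0.56 [172 235] [214 278] 1429
```

View pics/w7.png

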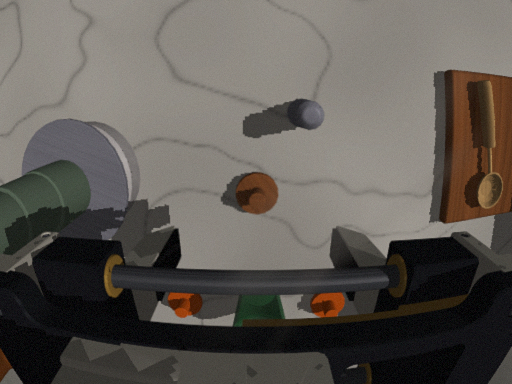

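The brown lid is at (195, 257). The orange ones at (300, 185) and (303, 328) stay where they are. I'll grasp the knob.

```bash
python3 -m inch '-.021 .001 .04 0 .07; -.021 .001 .08 0 .06; -.021 .001 .115 0 .05; -.021 .001 .135 0 .04; -.021 .001 .142 0 .035';python3 -m inch '0 0 .003 0 .035;0 0 .005 0 .035;0 0 .007 0 .035;0 0 .007 0 .03;0 0 .007 0 .03' 15; python3 rim.py wrist,k,0,.621,-.054; python3 -m inch '0 0 0 0 .01;0 0 0 0 .01;0 0 0 0 .01;0 0 0 0 .01;0 0 0 0 .01'; python3 -m inch '0 0 0 0 .01;0 0 0 0 .01'
```

```text
clock: 27.15
position: [0.6198, -0.0532, 0.2016]
ee_rot: [0.0, -3.138, -0.0]
force: [0.5, -0.0, -0.6]
width: 0.614
gripper_force: 0.0
clock: 27.65
position: [0.6208, -0.0533, 0.1974]
ee_rot: [-0.0, 3.14, 0.0]
force: [-0.2, -0.0, 0.3]
width: 0.329
gripper_force: 0.0
wrist,k,0,.621,-.054 (array([ 0.6215, -0.0529]), np.float64(0.3139332626254385)) 27.75 [ 0.6207 -0.0533  0.1972] tool [-0.0006  0.0004]
clock: 28.25
position: [0.6207, -0.0533, 0.1968]
ee_rot: [-0.0, 3.141, 0.0]
force: [-0.1, 0.3, 2.3]
width: 0.189
gripper_force: 15.0
clock: 28.45
position: [0.6207, -0.0533, 0.1968]
ee_rot: [-0.0, 3.141, 0.0]
force: [-0.2, 0.3, 2.1]
width: 0.189
gripper_force: 15.0
```

```bash
python3 -m inch '0 0 -.01 0 .01;0 0 -.05 0 .01;0 0 -.1 0 .01;0 0 -.15 0 .01;0 0 -.195 0 .01'; python3 -m inch '0 0 -.025 0 .01;.001 -.01 -.035 0 .01;.006 -.055 -.035 0 .01; .011 -.1 -.035 0 .01;.016 -.145 -.035 0 .01'; python3 -m inch '.003 -.035 0 0 .01;.006 -.058 0 0 .01;.006 -.062 0 0 .01;.006 -.062 0 0 .01;.006 -.062 0 0 .01';python3 rim.py wrist,k,.23,.599,-.26 scene,k,.23,.599,-.26 scene,s,.151,.599,-.26;  python3 - <<'E'
from h import *
a=arm.get_image('scene')[80:240,60:260,::-1];b=arm.get_image('wrist')[140:360,130:390,::-1]
cv2.imwrite('pics/c3.png',np.hstack([cv2.resize(a,(500,400)),cv2.resize(b,(300,400))]))
E
```

```text
clock: 28.95
position: [0.6203, -0.0535, 0.3948]
ee_rot: [0.0, 3.14, -0.0]
force: [0.5, 0.4, -0.7]
width: 0.187
gripper_force: 15.0
clock: 29.45
position: [0.6037, -0.2002, 0.4259]
ee_rot: [0.001, -3.14, -0.0]
force: [-0.6, -0.1, -0.5]
width: 0.19
gripper_force: 15.0
clock: 29.95
position: [0.5989, -0.2591, 0.426]
ee_rot: [0.002, -3.141, -0.002]
force: [0.0, -0.2, -0.8]
width: 0.19
gripper_force: 15.0
wrist,k,.23,.599,-.26 (array([ 0.5994, -0.2581]), np.float64(0.6729359440405376)) 30.05 [ 0.5991 -0.2587  0.4264] tool [-0.0004  0.0001]
scene,k,.23,.599,-.26 (array([ 0.5995, -0.2607]), np.float64(0.571225748647438)) 30.15 [ 0.599  -0.259   0.4266] tool [-0.0005 -0.0019]
scene,s,.151,.599,-.26 (array([ 0.5974, -0.2616]), np.float64(0.1355880837651908)) 30.25 [ 0.5989 -0.2595  0.4267] tool [ 0.0015 -0.0022]
```

View pics/c3.png

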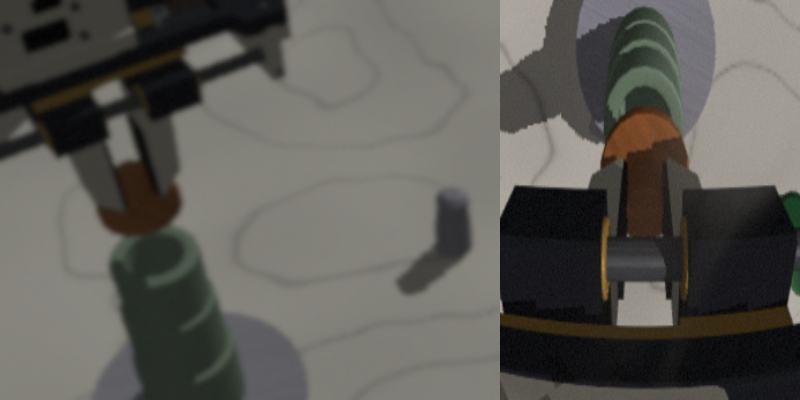

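The lid lies on the pile's leaning-perspective axis and is level. I'll lower it.

```bash
python3 -m inch '0 0 .012 0 .01;0 0 .022 0 .01;0 0 .028 0 .01;0 0 .032 0 .01;0 0 .034 0 .01'; python3 -m inch '0 0 .001 0 .01;0 0 .002 0 .01;0 0 .003 0 .01;0 0 .003 0 .01;0 0 .003 0 .01'; python3 -m inch '0 0 .001 0 .01;0 0 .002 0 .01;0 0 .002 0 .01;0 0 .002 0 .01'; python3 -c "
from h import *
a=arm.get_image('scene')[80:240,60:260,::-1];b=arm.get_image('wrist')[140:360,130:390,::-1]
cv2.imwrite('pics/c4.png',np.hstack([cv2.resize(a,(500,400)),cv2.resize(b,(300,400))]))"
```

```text
clock: 30.85
position: [0.5986, -0.2603, 0.392]
ee_rot: [0.0, -3.141, -0.0]
force: [0.5, 0.5, -1.4]
width: 0.192
gripper_force: 15.0
clock: 31.35
position: [0.5987, -0.2603, 0.3899]
ee_rot: [-0.0, 3.141, -0.0]
force: [0.1, -0.6, -0.4]
width: 0.189
gripper_force: 15.0
clock: 31.75
position: [0.5987, -0.2603, 0.3877]
ee_rot: [-0.0, 3.142, 0.0]
force: [-0.5, -0.4, 0.0]
width: 0.19
gripper_force: 15.0
```

View pics/c4.png

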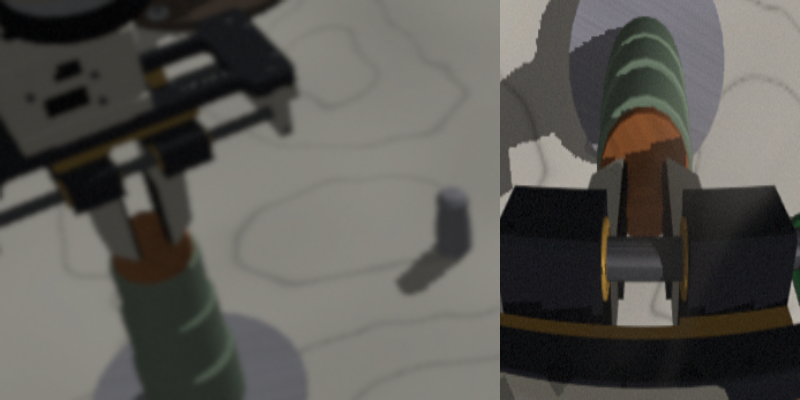

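The plug is in the mouth and about to touch. I'll press 1.5 mm more, then check the force.

```bash
python3 -m inch '0 0 .001 0 .01;0 0 .0015 0 .01;0 0 .0015 0 .01;0 0 .0015 0 .01;0 0 .0015 0 .01'; python3 -c "
from h import *
f=[]
for i in range(4): arm.get_image('scene');f.append(arm.observe()['force'][2])
print(f)"
```

```text
clock: 32.35
position: [0.5987, -0.2603, 0.3863]
ee_rot: [-0.0, 3.141, 0.0]
force: [0.5, -0.1, 1.2]
width: 0.19
gripper_force: 15.0
[np.float64(1.9969759583858344), np.float64(1.4953595125050603), np.float64(1.1956646745691273), np.float64(0.872694235704544)]
```

Contact came at the seated height, so I'll release and rise.

```bash
python3 -m inch '0 0 0 0 .02;0 0 0 0 .025;0 0 0 0 .035;0 0 0 0 .045;0 0 0 0 .05'; python3 -m inch '0 0 0 0 .05; 0 0 -.01 0 .05; 0 0 -.03 0 .05; 0 0 -.06 0 .05; .03 0 -.09 0 .05'; python3 -m inch '.03 0 0 0 .05;.03 0 0 0 .05;.03 0 0 0 .05'; python3 rim.py scene,k,.189,.599,-.26 scene,s,.15,.599,-.26; python3 -c "
from h import *
a=arm.get_image('scene')[80:280,60:260,::-1];b=arm.get_image('wrist')[140:360,130:390,::-1]
cv2.imwrite('pics/c5.png',np.hstack([cv2.resize(a,(400,400)),cv2.resize(b,(400,340))[:,:] if 0 else cv2.resize(b,(400,400))]))"
```

```text
clock: 33.05
position: [0.5986, -0.2603, 0.3861]
ee_rot: [0.0, -3.141, -0.0]
force: [-0.0, -0.3, 0.4]
width: 0.484
gripper_force: 0.0
clock: 33.55
position: [0.5708, -0.2589, 0.477]
ee_rot: [-0.005, 3.141, 0.0]
force: [1.7, 0.7, 0.6]
width: 0.547
gripper_force: 0.0
clock: 33.85
position: [0.5382, -0.2604, 0.4773]
ee_rot: [0.001, 3.14, 0.0]
force: [-0.7, 1.2, -0.6]
width: 0.548
gripper_force: 0.0
scene,k,.189,.599,-.26 (array([ 0.5967, -0.262 ]), np.float64(0.2394755492558469)) 33.95 [ 0.5393 -0.2599  0.4763] tool [-0.0572 -0.0023]
scene,s,.15,.599,-.26 (array([ 0.5939, -0.2612]), np.float64(1.2209729082472685)) 34.05 [ 0.5394 -0.2599  0.4758] tool [-0.0547 -0.0014]
```

View pics/c5.png

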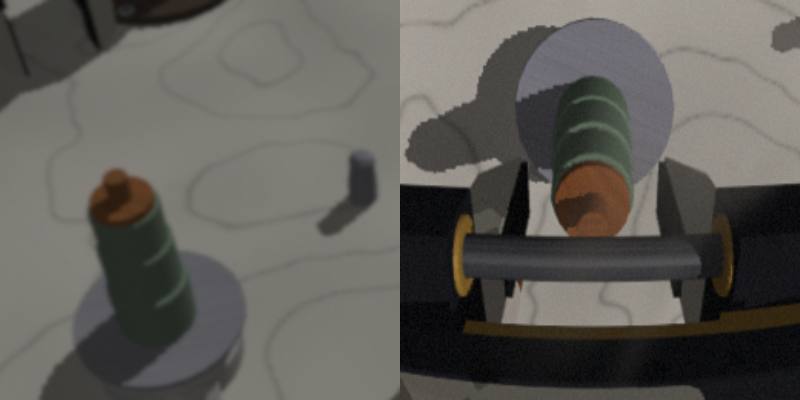

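The whole set stands straight, the lid is seated and centred, and the gripper is clear. I'm handing it in.

```bash
python3 -m inch '0 0 -.02 0 .05;0 0 -.02 0 .05;0 0 -.02 0 .05'; python3 -c "
from cell import arm
print(arm.sign_off())"
```

```text
clock: 34.45
position: [0.539, -0.2603, 0.4961]
ee_rot: [-0.001, 3.141, -0.0]
force: [0.1, -0.2, -1.1]
width: 0.546
gripper_force: 0.0
the job is handed in; nothing more can be done
None
```

The large, medium and small jars and the wooden lid are stacked on the scale's pan, looking seated and upright in the last pictures, with the gripper clear; I handed the job in at about 34 s, and sign-off returned no verdict.

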